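# Put the bench fluids back in the bottle rail by height

## Robot

A 6-joint arm with a two-finger parallel gripper is mounted at the origin on the work surface; the furniture and walls round the work are solid. World frame = base frame: x ahead of the robot, y to its left, z up, the work surface at z = 0. Lengths are in m, angles in degrees, forces in N, time in s.
With the tool pointing down it reaches from about 0.4 to 0.825 m from the base axis. Payload 7 kg.
Tool frame: the origin (TCP) lies at the very end of the fingers, on their centre line; the grasp point (between the pads) lies 19 mm behind it; z points along the fingers, y is the line along which they close (so a half turn about z gives the same grasp; the last joint's range is limited). The gripper opens to 88 mm and grips with 3 to 60 N. Pads are 19 mm wide; open, the fingers measure 130 mm over their backs; the gripper's body (78 mm by 193 mm) begins 47 mm behind the grasp point.
Start: joints at [-51.389, 20.546, 0.682, 0, -70.136, -16.507], TCP at [0.254, -0.625, 0.227] pointing down, gripper open.
Joint ranges: [-176.03, 176.03], [-82.01, 121.73], [-58.28, 71.71], [-173.87, 95.51], [-174.79, -0.11], [-173.66, 173.66]. Speed limits (degrees/s): [136.94, 136.94, 172.46, 180, 180, 180].

## Interface

Orientations are given as [roll, pitch, yaw] about the fixed x, y, z axes, in that order (R = Rz(yaw) Ry(pitch) Rx(roll)).
In Python, from plant import r gives the robot as it stands. The module is installed in compiled form; this text tells all that it offers.
- The arm moves only by the tool jog_arm, never from a script. Its arguments are lists of equal length, an entry for each row: "travel": the shift along the tool's x, y, z each as a share of 50 cm, from -1 to 1, a list of three; "dr": the turn, a rotation vector about the tool's x, y, z each as a share of 360 degrees, from -1 to 1, a list of three; "claw": the opening, from 0 (shut) to 1 (fully open). A call has exactly 10 rows; each row is the pose to reach, as a shift and turn from the pose commanded when the call began, along the tool's axes at that moment, turning the shorter way round; what a row does not reach only later rows make up. A row lasts 1/8 s, in which the tool goes at most 62.5 mm and 10.7 degrees, less where a joint would pass 70% of its speed; a pose out of reach is approached as far as the arm can. A call with a number of a shift or a turn outside -1 to 1 is refused whole. A call with a gripper value outside its range is refused whole. The fingers move at their own pace and stop on an object; "newtons" is the grip in N (left out, the last holds). Time passes only in rows, so rows that repeat a pose let the fingers close, or fill a call up. It gives the time, the measured TCP pose, the force, the opening and the grip force at its end, in the units of the state.
- r.get_state(): the state, without advancing time (a new reading comes with each control period).
- r.capture(name): name is "scene" or "top" or "wrist"; returns a dict with "pixels" (480x640x3 uint8, red, green, blue), "range_z" (480x640 float32, m along the optical axis (not along the pixel's ray), 0 where there is no reading), "fx", "fy", "cx", "cy" (pixels), "position" and "attitude" of the camera in the world; the wrist camera has in their place "hand_eye" (4x4, takes a point from camera to tool coordinates, whose origin is the TCP and whose axes are the flange's). Camera axes: x right, y up, looking along -z (the intrinsics and any distortion apply to the point x, -y, -z); pixel columns grow to the right and rows downward; lengths in m; the calibration is good to about 2 mm. A picture is of the moment at which its call begins: read the wrist's pose just before it.
- r.close_job(): hands the job in; it is judged then, once.
Trained networks look in the newest picture that a camera, given by its name, has taken for a name from the list of things; names that differ only in an ending like _2 or _b are one class to them, and where a whole thing is asked for, a point or a joint stands for the part that bears it (a point fixed in the world has none). Each returns a list of dicts, best first, with "conf" (0 to 1); they miss things now and then, are a little off and sometimes report something else, mostly with a low value. They report only what shows in the picture. A call takes as long as a camera call.
- r.boxes_of(name, camera): "extent" ([left, top, right, bottom] in pixels, round what is visible of it).
- r.regions_of(name, camera): "pixels" (480x640 bool, what is visible of it) and "extent" ([left, top, right, bottom] in pixels, round what is visible of it).
- r.tip_of(name, camera): "at" ([column, row] in pixels: a listed point, or the origin of a listed thing).
The state is a dict: "time_s": time; "joints": joint angles; "qd": joint speeds; "joint_torque": joint torques, N m; "tcp_pos": TCP position; "eef_rot": TCP orientation; "contact_force": force on the tool from outside, world axes, zero at the start; "moment": the same for the moment, N m; "gripper_width": finger opening in m; "gripper_force": force on a finger pad.
Only numpy, scipy, OpenCV 4.12 (cv2) and the standard library are available. Lean on these libraries where they do the work, as an engineer would, in place of code of your own. Each camera call takes 0.05 s, during which the arm holds its last target. There are 200 camera calls.

## Task

Clear the repair desk by putting the four containers (amber pump bottle, black glue bottle, orange-capped jar, yellow jar) back upright in the cups of the bottle rail, one in each cup, in order of height: the tallest next to the high red end guard that keeps it from tipping off, then step by step down to the shortest at the low blue guard. They hold liquids and powder, so set each one down rather than dropping it, and knock none over.

Things in the scene. Friction and masses are not known exactly. Their poses are not given: they have to be found in the camera images.
- pump_bottle: amber-yellow oil bottle with a white pump head, the tallest of the four: 134 mm high. Straight round body 42 mm across up to 104 mm, then the narrower pump head (24 mm across). Loose, about 0.14 kg, stands upright on the desk. Origin: centre of its underside, z up.
- dropper_black: small black glue bottle with a tapering black nozzle, second tallest: 86 mm high. Round body 27 mm across up to 45 mm, above that 20 mm and tapering. Loose, about 0.03 kg, stands upright. Origin: centre of its underside, z up.
- flux_jar: plastic jar with an orange-red screw cap (fixed) and green band, third tallest: 68 mm high. Body 47 mm across up to 46 mm, cap 52 mm across from 46 to 68 mm. Loose, about 0.09 kg, stands upright. Origin: centre of its underside, z up.
- yellow_jar: small yellow jar with a yellow lid (fixed), the shortest: 39 mm high. Body 34 mm across up to 26 mm, lid 37 mm across from 26 to 39 mm. Loose, about 0.035 kg, stands upright. Origin: centre of its underside, z up.
- cup_1: one of four alike shallow round black cups fixed in a straight row on the flat aluminium rail, 72 mm from centre to centre: outside 70 mm, inside 64 mm across, rim 13 mm above its underside, inner floor 3 mm above its underside (11 mm above the desk). Origin: centre of its underside, z up; its y axis runs along the row. First cup of the row, at its left (+y) end.
- cup_2: one of four alike shallow round black cups fixed in a straight row on the flat aluminium rail, 72 mm from centre to centre: outside 70 mm, inside 64 mm across, rim 13 mm above its underside, inner floor 3 mm above its underside (11 mm above the desk). Origin: centre of its underside, z up; its y axis runs along the row. Second cup from the left.
- cup_3: one of four alike shallow round black cups fixed in a straight row on the flat aluminium rail, 72 mm from centre to centre: outside 70 mm, inside 64 mm across, rim 13 mm above its underside, inner floor 3 mm above its underside (11 mm above the desk). Origin: centre of its underside, z up; its y axis runs along the row. Third cup from the left.
- cup_4: one of four alike shallow round black cups fixed in a straight row on the flat aluminium rail, 72 mm from centre to centre: outside 70 mm, inside 64 mm across, rim 13 mm above its underside, inner floor 3 mm above its underside (11 mm above the desk). Origin: centre of its underside, z up; its y axis runs along the row. Fourth cup, at the right (-y) end of the row.
- high_guard: high red end guard of the rail: upright plate 70 mm wide across the row, 4 mm thick, 92 mm high (top 100 mm above the desk), on a foot 24 mm wide along the row with four screws; fixed 51 mm beyond the centre of the last cup, at the left or the right end of the row (it differs from start to start). Origin: centre of its underside, z up.
- low_guard: low blue end guard at the other end of the rail, same form but only 26 mm high. Fixed. Origin: centre of its underside, z up.

How it is judged (in metres and radians):
At the end, for the whole second after the job is handed in: Counted from the high red guard, the cups hold pump bottle, black glue bottle, orange-capped jar, yellow jar: each upright (within 7 degrees) on its cup's floor (underside within 8 mm of the cup's underside, axis within 20 mm of its centre), released and at rest (((horizontal distance between high_guard and cup_1 below 0.1 m and horizontal distance between pump_bottle and cup_1 below 0.02 m and z of pump_bottle in the frame of cup_1 between 0 and 0.008 m and horizontal distance between dropper_black and cup_2 below 0.02 m and z of dropper_black in the frame of cup_2 between 0 and 0.008 m and horizontal distance between flux_jar and cup_3 below 0.02 m and z of flux_jar in the frame of cup_3 between 0 and 0.008 m and horizontal distance between yellow_jar and cup_4 below 0.02 m and z of yellow_jar in the frame of cup_4 between 0 and 0.008 m) or (horizontal distance between high_guard and cup_4 below 0.1 m and horizontal distance between pump_bottle and cup_4 below 0.02 m and z of pump_bottle in the frame of cup_4 between 0 and 0.008 m and horizontal distance between dropper_black and cup_3 below 0.02 m and z of dropper_black in the frame of cup_3 between 0 and 0.008 m and horizontal distance between flux_jar and cup_2 below 0.02 m and z of flux_jar in the frame of cup_2 between 0 and 0.008 m and horizontal distance between yellow_jar and cup_1 below 0.02 m and z of yellow_jar in the frame of cup_1 between 0 and 0.008 m)) and angle between each of pump_bottle, dropper_black, flux_jar, yellow_jar's own z axis and vertical below 0.12 rad and linear speed of each of pump_bottle, dropper_black, flux_jar, yellow_jar below 0.02 m/s); the robot touches nothing.
It fails at once if a container is knocked over (leans more than about 40 degrees) (angle between any of pump_bottle, dropper_black, flux_jar, yellow_jar's own z axis and vertical above 0.7 rad).
It fails at once if a container is dropped or thrown (moves faster than 0.7 m/s, a fall of about 25 mm, with no finger on it) ((linear speed of pump_bottle above 0.7 m/s and contact force between the fingers and pump_bottle below 0.05 N) or (linear speed of dropper_black above 0.7 m/s and contact force between the fingers and dropper_black below 0.05 N) or (linear speed of flux_jar above 0.7 m/s and contact force between the fingers and flux_jar below 0.05 N) or (linear speed of yellow_jar above 0.7 m/s and contact force between the fingers and yellow_jar below 0.05 N)).
It also fails if it takes over 102 s, if anything falls off the work surface, if the arm or the gripper's body presses on something with over 40 N, if the wrist force passes 120 N, or if a joint passes its speed limit or range.

## Working session

There is one attempt and no reset: what is moved stays moved. The work goes in short steps, Python scripts to look and compute and a tool call to move; the robot and the scene stay as the last step left them, time stands still between calls to the robot, and variables do not carry over. Pictures are saved under pics/ and viewed, at most 14 in all, crops included, and the job is handed in when it is done.

Besides the shell and the picture viewer there is one more tool, called after "Call:" as a command line: name --argument value ..., lists and objects as JSON in quotes. jog_arm: Moves the arm, as the interface text tells. Its arguments: {"type":"object","properties":{"travel":{"type":"array"},"dr":{"type":"array"},"claw":{"type":"array"},"newtons":{"type":"number"}},"required":["travel","dr","claw"]}

```bash
mkdir -p pics; cat > h.py <<'E'
import numpy as np,cv2
from scipy.spatial.transform import Rotation as R
from plant import r
def world(c,uv,z):  # ray through pixel at plane z
    d=np.array([(uv[0]-c['cx'])/c['fx'],-(uv[1]-c['cy'])/c['fy'],-1])
    A=att(c); p=np.array(c['position']); d=A@d
    return p+d*(z-p[2])/d[2]
def att(c):
    a=np.array(c['attitude'])
    if a.shape==(3,3): return a
    if a.size==4: return R.from_quat(a).as_matrix()
    return R.from_euler('xyz',a,degrees=True).as_matrix()
def cloud(c):
    z=c['range_z']; v,u=np.mgrid[:480,:640]
    P=np.stack([(u-c['cx'])/c['fx']*z,-(v-c['cy'])/c['fy']*z,-z],-1)
    return P@att(c).T+np.array(c['position'])
E
cat > a.py <<'E'
from h import *
print(r.get_state())
for n in ['top','scene']:
    c=r.capture(n); cv2.imwrite(f'pics/{n}0.png',c['pixels'][:,:,::-1])
    print(n,{k:c[k] for k in c if k not in('pixels','range_z')})
    P=cloud(c)
    for o in ['pump_bottle','dropper_black','flux_jar','yellow_jar','cup_1','high_guard','low_guard']:
        for d in r.regions_of(o,n)[:5]:
            m=d['pixels']&(c['range_z']>0); Q=P[m]
            if len(Q)<5: continue
            zt=np.percentile(Q[:,2],97); T=Q[Q[:,2]>zt-.006]
            print(o,round(d['conf'],2),np.round(d['extent']),len(Q),'ztop',zt.round(3),'topmid',((T.min(0)+T.max(0))/2).round(3),'all',np.percentile(Q,2,axis=0).round(3),np.percentile(Q,98,axis=0).round(3))
E
python3 a.py
```

```text
{'time_s': 0.0, 'joints': array([-5.13917027e+01,  2.05919183e+01,  6.34267592e-01, -2.09174514e-02,
       -7.01355895e+01, -1.65051583e+01]), 'qd': array([ 0.04086982, -0.06737369, -0.03623114,  0.01000876, -0.00330725,
        0.00125745]), 'joint_torque': array([ 3.01761529e-04, -5.82709837e+01,  2.93050110e+01,  6.99681491e+00,
        6.75234071e-03, -1.76414642e-04]), 'tcp_pos': array([ 0.25376425, -0.6249579 ,  0.22561848]), 'eef_rot': array([ 1.79905015e+02, -7.63893830e-03, -1.57903978e+02]), 'contact_force': array([-0.5581386 ,  0.36673302,  0.39228081]), 'moment': array([ 0.01544158, -0.0050137 ,  0.08569349]), 'gripper_force': 0.0, 'gripper_width': 0.0875059820634275}
top {'fx': 477.1600920651997, 'fy': 477.1600920651997, 'cx': 313.68991932433056, 'cy': 238.0993227886892, 'position': array([ 0.34931933, -0.16590498,  0.88827394]), 'attitude': array([ 12.06531323,   0.29137061, -88.17834249])}
pump_bottle 0.82 [406. 300. 442. 331.] 766 ztop 0.134 topmid [ 0.402 -0.345  0.132] all [ 0.376 -0.362  0.   ] [ 0.418 -0.326  0.134]
pump_bottle 0.73 [296. 279. 316. 301.] 319 ztop
[... 2897 characters left out ...]
0.021] all [ 0.546 -0.211  0.011] [ 0.613 -0.146  0.023]
cup_1 0.84 [336. 227. 377. 254.] 920 ztop 0.023 topmid [ 0.579 -0.179  0.021] all [ 0.546 -0.21   0.011] [ 0.613 -0.147  0.023]
cup_1 0.76 [264. 206. 301. 228.] 801 ztop 0.023 topmid [ 0.576 -0.035  0.021] all [ 0.543 -0.067  0.011] [ 0.61  -0.002  0.023]
cup_1 0.68 [302. 212. 338. 241.] 899 ztop 0.023 topmid [ 0.579 -0.109  0.021] all [ 0.544 -0.139  0.011] [ 0.611 -0.074  0.023]
cup_1 0.62 [376. 235. 419. 266.] 1031 ztop 0.023 topmid [ 0.582 -0.25   0.021] all [ 0.548 -0.283  0.01 ] [ 0.614 -0.218  0.023]
low_guard 0.6 [412. 239. 438. 274.] 450 ztop 0.036 topmid [ 0.581 -0.301  0.034] all [ 0.548 -0.312  0.01 ] [ 0.617 -0.289  0.036]
```

View pics/scene0.png

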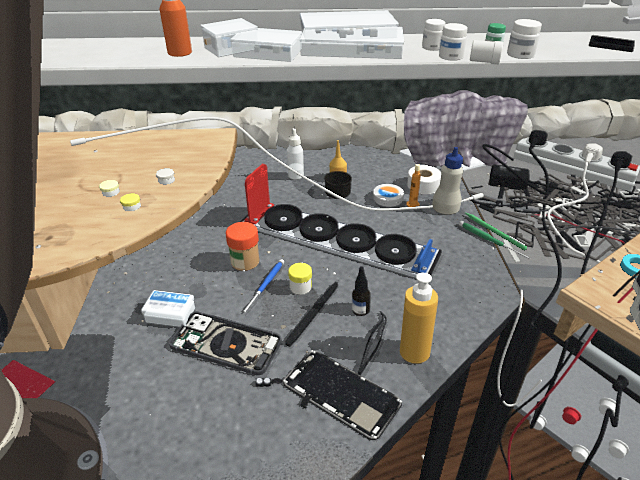

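View pics/top0.png

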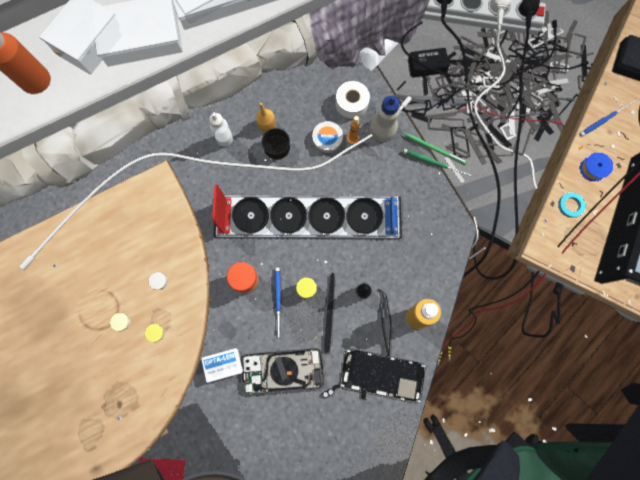

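The scene matches the networks. The red guard is at the left (+y) end, so pump → cup_1, dropper → cup_2, flux → cup_3 and yellow → cup_4. In scene0 the yellow jar is at (300,278), flux at (242,246), dropper at (361,292) and pump at (418,320). I'll start with the yellow jar, moving above it with the fingers closing along x.

Call:
jog_arm --travel '[[-0.7066, 0.7513, 0.054], [-0.7066, 0.7513, 0.054], [-0.7066, 0.7513, 0.054], [-0.7066, 0.7513, 0.054], [-0.7066, 0.7513, 0.054], [-0.7066, 0.7513, 0.054], [-0.7066, 0.7513, 0.054], [-0.7066, 0.7513, 0.054], [-0.7066, 0.7513, 0.054], [-0.7066, 0.7513, 0.054]]' --dr '[[0, 0, -0.1886], [0, 0, -0.1886], [0, 0, -0.1886], [0, 0, -0.1886], [0, 0, -0.1886], [0, 0, -0.1886], [0, 0, -0.1886], [0, 0, -0.1886], [0, 0, -0.1886], [0, 0, -0.1886]]' --claw '[1, 1, 1, 1, 1, 1, 1, 1, 1, 1]' --newtons 15

```text
time_s: 2.05
tcp_pos: [0.4403, -0.1435, 0.1997]
eef_rot: [-180.0, -0.0, -89.9]
contact_force: [-0.4, 1.0, 0.3]
gripper_width: 0.0877
gripper_force: 0.0
```

```bash
cat > w.py <<'E'
from h import *
import sys
def wc():
    s=r.get_state(); c=r.capture('wrist')
    T=np.eye(4); T[:3,:3]=R.from_euler('xyz',s['eef_rot'],degrees=True).as_matrix(); T[:3,3]=s['tcp_pos']
    M=T@np.array(c['hand_eye']); c['attitude']=M[:3,:3]; c['position']=M[:3,3]
    return s,c,cloud(c)
def circ(Q):  # least squares circle
    A=np.c_[2*Q[:,:2],np.ones(len(Q))]; x=np.linalg.lstsq(A,(Q[:,:2]**2).sum(1),rcond=None)[0]
    return x[:2].round(4),np.sqrt(x[2]+x[0]**2+x[1]**2).round(4)
if __name__=='__main__':
    s,c,P=wc(); print(s['tcp_pos'].round(4),s['eef_rot'].round(2),s['gripper_width'])
    cv2.imwrite(f'pics/{sys.argv[1]}.png',c['pixels'][:,:,::-1])
    for o in sys.argv[2:]:
        for d in r.regions_of(o,'wrist')[:4]:
            m=d['pixels']&(c['range_z']>0); Q=P[m]
            if len(Q)<20: continue
            zt=np.percentile(Q[:,2],97); T=Q[Q[:,2]>zt-.005]
            print(o,round(d['conf'],2),np.round(d['extent']),'ztop',zt.round(3),'topmid',((np.percentile(T,1,axis=0)+np.percentile(T,99,axis=0))/2).round(4),np.ptp(T,axis=0).round(3))
E
python3 w.py w1 yellow_jar cup_1
python3 - <<'E'
from w import *
c=r.capture('scene');P=cloud(c)
d=r.regions_of('pump_bottle','scene')[0]; Q=P[d['pixels']&(c['range_z']>0)]
for a in(.03,.06): 
    T=Q[(Q[:,2]>a)&(Q[:,2]<a+.03)]; print(circ(T))
E
```

```text
[ 0.4403 -0.1435  0.1997] [-179.99   -0.    -89.86] 0.08766543105853135
yellow_jar 0.68 [296. 187. 341. 235.] ztop 0.04 topmid [ 0.44   -0.1447  0.0379] [0.036 0.036 0.006]
cup_1 0.94 [122. 212. 202. 291.] ztop 0.021 topmid [ 0.5783 -0.1061  0.0195] [0.07  0.069 0.007]
cup_1 0.73 [ 92.  31. 182. 126.] ztop 0.022 topmid [ 0.5819 -0.2496  0.02  ] [0.07  0.069 0.007]
cup_1 0.68 [136. 287. 163. 314.] ztop 0.022 topmid [ 0.5539 -0.1011  0.1231] [0.108 0.109 0.212]
cup_1 0.56 [108. 129. 194. 211.] ztop 0.022 topmid [ 0.58   -0.1776  0.0197] [0.07  0.069 0.007]
(array([ 0.3974, -0.3477]), np.float64(0.0203))
(array([ 0.399 , -0.3466]), np.float64(0.0203))
```

View pics/w1.png

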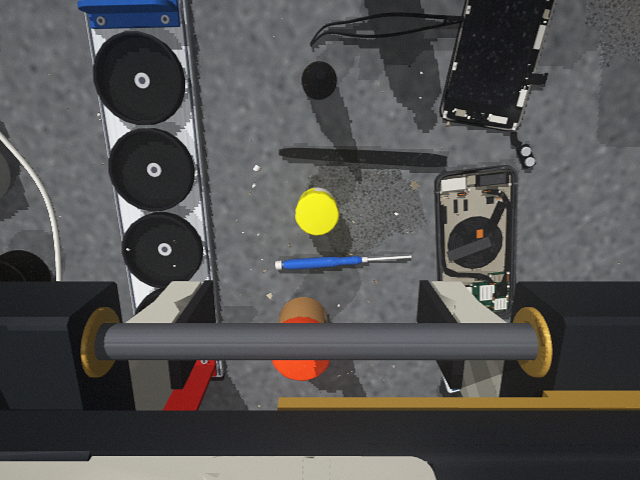

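The wrist picture shows the yellow jar at (318,212). Its top is at z 0.040, 36 mm across, which matches the spec, and the fingers have room on both sides. Descending and gripping.

Call:
jog_arm --travel '[[0.002, 0, 0.09], [0.002, 0, 0.18], [0.002, 0, 0.27], [0.002, 0, 0.33], [0.002, 0, 0.369], [0.002, 0, 0.369], [0.002, 0, 0.369], [0.002, 0, 0.369], [0.002, 0, 0.369], [0.002, 0, 0.369]]' --dr '[[0, 0, 0], [0, 0, 0], [0, 0, 0], [0, 0, 0], [0, 0, 0], [0, 0, 0], [0, 0, 0], [0, 0, 0], [0, 0, 0], [0, 0, 0]]' --claw '[1, 1, 1, 1, 1, 1, 0.35, 0.35, 0.35, 0.35]' --newtons 15

```text
time_s: 3.55
tcp_pos: [0.4402, -0.1453, 0.0155]
eef_rot: [-179.9, 0.0, -90.0]
contact_force: [-0.7, 0.6, -0.4]
gripper_width: 0.053
gripper_force: 0.0
```

Call:
jog_arm --travel '[[0, 0, 0], [0, 0, 0], [0, 0, 0], [0, 0, 0], [0, 0, -0.03], [0, 0, -0.06], [0, 0, -0.1], [0, 0, -0.14], [0, 0, -0.17], [0, 0, -0.17]]' --dr '[[0, 0, 0], [0, 0, 0], [0, 0, 0], [0, 0, 0], [0, 0, 0], [0, 0, 0], [0, 0, 0], [0, 0, 0], [0, 0, 0], [0, 0, 0]]' --claw '[0.2, 0.2, 0.2, 0.2, 0.2, 0.2, 0.2, 0.2, 0.2, 0.2]' --newtons 15

```text
time_s: 4.8
tcp_pos: [0.4406, -0.1453, 0.1008]
eef_rot: [-179.9, 0.0, -90.0]
contact_force: [-0.0, 0.6, 0.0]
gripper_width: 0.0369
gripper_force: 15.0
```

Call:
jog_arm --travel '[[0.03, -0.04, 0], [0.07, -0.1, 0], [0.12, -0.17, 0], [0.17, -0.23, 0], [0.2, -0.27, 0], [0.21, -0.284, 0], [0.21, -0.284, 0.03], [0.21, -0.284, 0.06], [0.21, -0.284, 0.09], [0.21, -0.284, 0.09]]' --dr '[[0, 0, 0], [0, 0, 0], [0, 0, 0], [0, 0, 0], [0, 0, 0], [0, 0, 0], [0, 0, 0], [0, 0, 0], [0, 0, 0], [0, 0, 0]]' --claw '[0.2, 0.2, 0.2, 0.2, 0.2, 0.2, 0.2, 0.2, 0.2, 0.2]'

```text
time_s: 6.05
tcp_pos: [0.5805, -0.2498, 0.0533]
eef_rot: [179.8, 0.0, -90.0]
contact_force: [-0.8, 0.3, -1.1]
gripper_width: 0.0365
gripper_force: 15.0
```

Call:
jog_arm --travel '[[0, 0, 0.015], [0, 0, 0.03], [0, 0, 0.045], [0, 0, 0.055], [0, 0, 0.057], [0, 0, 0.057], [0, 0, 0.057], [0, 0, 0.057], [0, 0, 0.057], [0, 0, 0.057]]' --dr '[[0, 0, 0], [0, 0, 0], [0, 0, 0], [0, 0, 0], [0, 0, 0], [0, 0, 0], [0, 0, 0], [0, 0, 0], [0, 0, 0], [0, 0, 0]]' --claw '[0.2, 0.2, 0.2, 0.2, 0.2, 0.2, 0.2, 0.2, 0.2, 0.2]'

```text
time_s: 7.3
tcp_pos: [0.582, -0.2504, 0.0266]
eef_rot: [-180.0, -0.0, -90.0]
contact_force: [-0.3, 0.0, -0.9]
gripper_width: 0.0366
gripper_force: 15.0
```

Call:
jog_arm --travel '[[0, 0, 0], [0, 0, 0], [0, 0, 0], [0, 0, 0], [0, 0, -0.05], [0, 0, -0.12], [0, 0, -0.2], [0, 0, -0.27], [0, 0, -0.3], [0, 0, -0.3]]' --dr '[[0, 0, 0], [0, 0, 0], [0, 0, 0], [0, 0, 0], [0, 0, 0], [0, 0, 0], [0, 0, 0], [0, 0, 0], [0, 0, 0], [0, 0, 0]]' --claw '[0.6, 0.8, 1, 1, 1, 1, 1, 1, 1, 1]'

```text
time_s: 8.55
tcp_pos: [0.5823, -0.2504, 0.1772]
eef_rot: [-179.9, -0.0, -90.0]
contact_force: [0.3, 0.0, -1.0]
gripper_width: 0.0878
gripper_force: 0.0
```

Call:
jog_arm --travel '[[-0.08, 0.048, 0], [-0.17, 0.1, 0], [-0.26, 0.154, 0], [-0.35, 0.208, 0], [-0.41, 0.244, 0], [-0.435, 0.259, 0], [-0.435, 0.259, 0], [-0.435, 0.259, 0.05], [-0.435, 0.259, 0.1], [-0.435, 0.259, 0.1]]' --dr '[[0, 0, 0], [0, 0, 0], [0, 0, 0], [0, 0, 0], [0, 0, 0], [0, 0, 0], [0, 0, 0], [0, 0, 0], [0, 0, 0], [0, 0, 0]]' --claw '[1, 1, 1, 1, 1, 1, 1, 1, 1, 1]'

```text
time_s: 9.8
tcp_pos: [0.4514, -0.0341, 0.1246]
eef_rot: [179.7, -0.1, -90.1]
contact_force: [0.1, -0.6, 0.2]
gripper_width: 0.0873
gripper_force: 0.0
```

```bash
python3 w.py w2 yellow_jar flux_jar dropper_black; sed -i "s/^print(r.get_state.*//; s/\['top','scene'\]/['scene']/; s/scene0/s2/; s/{n}0/{n}2/" a.py; python3 a.py | grep -E "yellow|flux|dropper|pump"
```

```text
[ 0.4514 -0.0341  0.1246] [ 1.7973e+02 -9.0000e-02 -9.0070e+01] 0.08729661517988016
yellow_jar 0.42 [119. 284. 170. 323.] ztop 0.044 topmid [ 0.5402 -0.0261  0.1166] [0.082 0.086 0.156]
flux_jar 0.8 [270. 202. 356. 302.] ztop 0.069 topmid [ 0.4534 -0.0317  0.0669] [0.05  0.05  0.006]
pump_bottle 0.58 [397. 274. 436. 362.] 2450 ztop 0.134 topmid [ 0.403 -0.345  0.132] all [ 0.375 -0.368  0.007] [ 0.41  -0.33   0.135]
dropper_black 0.68 [354. 264. 371. 318.] 671 ztop 0.081 topmid [ 0.437 -0.248  0.081] all [ 0.425 -0.262  0.002] [ 0.444 -0.238  0.084]
flux_jar 0.64 [224. 224. 259. 271.] 1309 ztop 0.07 topmid [ 0.452 -0.033  0.068] all [ 0.428 -0.056  0.006] [ 0.47  -0.013  0.07 ]
yellow_jar 0.75 [385. 224. 406. 260.] 564 ztop 0.052 topmid [ 0.581 -0.25   0.05 ] all [ 0.564 -0.267  0.014] [ 0.596 -0.234  0.052]
yellow_jar 0.28 [263. 206. 302. 228.] 848 ztop 0.023 topmid [ 0.576 -0.036  0.021] all [ 0.543 -0.067  0.01 ] [ 0.61  -0.001  0.023]
```

The yellow jar stands at the centre of cup_4 with its top at 0.05. Now the flux jar.

Call:
jog_arm --travel '[[-0.001, 0, 0.04], [-0.001, 0, 0.09], [-0.001, 0, 0.14], [-0.001, 0, 0.178], [-0.001, 0, 0.178], [-0.001, 0, 0.178], [-0.001, 0, 0.178], [-0.001, 0, 0.178], [-0.001, 0, 0.178], [-0.001, 0, 0.178]]' --dr '[[0, 0, 0], [0, 0, 0], [0, 0, 0], [0, 0, 0], [0, 0, 0], [0, 0, 0], [0, 0, 0], [0, 0, 0], [0, 0, 0], [0, 0, 0]]' --claw '[1, 1, 1, 1, 1, 0.4, 0.4, 0.4, 0.4, 0.4]' --newtons 20

```text
time_s: 11.65
tcp_pos: [0.4526, -0.0323, 0.0379]
eef_rot: [-180.0, 0.0, -90.0]
contact_force: [-1.6, 0.5, 3.1]
gripper_width: 0.0512
gripper_force: 20.0
```

Call:
jog_arm --travel '[[0, 0, 0], [0, 0, 0], [0, 0, 0], [0, 0, 0], [0, 0, -0.03], [0, 0, -0.06], [0, 0, -0.1], [0, 0, -0.14], [0, 0, -0.17], [0, 0, -0.17]]' --dr '[[0, 0, 0], [0, 0, 0], [0, 0, 0], [0, 0, 0], [0, 0, 0], [0, 0, 0], [0, 0, 0], [0, 0, 0], [0, 0, 0], [0, 0, 0]]' --claw '[0.4, 0.4, 0.4, 0.4, 0.4, 0.4, 0.4, 0.4, 0.4, 0.4]'

```text
time_s: 12.9
tcp_pos: [0.453, -0.0322, 0.1232]
eef_rot: [-179.9, 0.0, -90.0]
contact_force: [-0.4, -0.1, -1.2]
gripper_width: 0.0512
gripper_force: 20.0
```

Call:
jog_arm --travel '[[0.04, -0.03, 0], [0.09, -0.08, 0], [0.15, -0.13, 0], [0.21, -0.18, 0], [0.26, -0.23, 0], [0.291, -0.255, 0], [0.291, -0.255, 0.03], [0.291, -0.255, 0.06], [0.291, -0.255, 0.09], [0.291, -0.255, 0.09]]' --dr '[[0, 0, 0], [0, 0, 0], [0, 0, 0], [0, 0, 0], [0, 0, 0], [0, 0, 0], [0, 0, 0], [0, 0, 0], [0, 0, 0], [0, 0, 0]]' --claw '[0.4, 0.4, 0.4, 0.4, 0.4, 0.4, 0.4, 0.4, 0.4, 0.4]'

```text
time_s: 14.15
tcp_pos: [0.5786, -0.1772, 0.0759]
eef_rot: [179.8, 0.0, -90.0]
contact_force: [-0.8, -0.1, 0.1]
gripper_width: 0.0511
gripper_force: 20.0
```

Call:
jog_arm --travel '[[0, 0, 0.015], [0, 0, 0.03], [0, 0, 0.045], [0, 0, 0.055], [0, 0, 0.057], [0, 0, 0.057], [0, 0, 0.057], [0, 0, 0.057], [0, 0, 0.057], [0, 0, 0.057]]' --dr '[[0, 0, 0], [0, 0, 0], [0, 0, 0], [0, 0, 0], [0, 0, 0], [0, 0, 0], [0, 0, 0], [0, 0, 0], [0, 0, 0], [0, 0, 0]]' --claw '[0.4, 0.4, 0.4, 0.4, 0.4, 0.4, 0.4, 0.4, 0.4, 0.4]'

```text
time_s: 15.4
tcp_pos: [0.58, -0.1779, 0.0491]
eef_rot: [-180.0, 0.0, -90.0]
contact_force: [0.4, 0.7, -1.2]
gripper_width: 0.0513
gripper_force: 20.0
```

Call:
jog_arm --travel '[[0, 0, 0], [0, 0, 0], [0, 0, 0], [0, 0, 0], [0, 0, -0.05], [0, 0, -0.12], [0, 0, -0.2], [0, 0, -0.27], [0, 0, -0.3], [0, 0, -0.3]]' --dr '[[0, 0, 0], [0, 0, 0], [0, 0, 0], [0, 0, 0], [0, 0, 0], [0, 0, 0], [0, 0, 0], [0, 0, 0], [0, 0, 0], [0, 0, 0]]' --claw '[0.8, 1, 1, 1, 1, 1, 1, 1, 1, 1]'

```text
time_s: 16.65
tcp_pos: [0.5803, -0.1778, 0.1997]
eef_rot: [-179.9, 0.0, -90.0]
contact_force: [0.8, 0.6, -0.9]
gripper_width: 0.0877
gripper_force: 0.0
```

Call:
jog_arm --travel '[[0.02, 0.04, 0], [0.05, 0.1, 0], [0.08, 0.17, 0], [0.11, 0.23, 0], [0.139, 0.286, 0], [0.139, 0.286, 0], [0.139, 0.286, 0], [0.139, 0.286, 0.05], [0.139, 0.286, 0.1], [0.139, 0.286, 0.1]]' --dr '[[0, 0, 0], [0, 0, 0], [0, 0, 0], [0, 0, 0], [0, 0, 0], [0, 0, 0], [0, 0, 0], [0, 0, 0], [0, 0, 0], [0, 0, 0]]' --claw '[1, 1, 1, 1, 1, 1, 1, 1, 1, 1]'

```text
time_s: 17.9
tcp_pos: [0.4361, -0.2469, 0.1472]
eef_rot: [179.8, 0.0, -90.0]
contact_force: [0.5, -0.1, 0.7]
gripper_width: 0.0878
gripper_force: 0.0
```

```bash
python3 w.py w3 dropper_black; python3 a.py | grep -E "yellow|flux|dropper|pump"
```

```text
[ 0.4361 -0.2469  0.1472] [ 1.7976e+02  5.0000e-02 -8.9980e+01] 0.0877889720447554
dropper_black 0.85 [294. 200. 330. 260.] ztop 0.084 topmid [ 0.4379 -0.2468  0.0819] [0.007 0.007 0.007]
dropper_black 0.51 [344.  22. 436. 118.] ztop 0.134 topmid [ 0.4031 -0.3437  0.1331] [0.019 0.019 0.007]
pump_bottle 0.65 [400. 274. 439. 360.] 2617 ztop 0.134 topmid [ 0.402 -0.344  0.132] all [ 0.375 -0.368  0.001] [ 0.478 -0.315  0.134]
pump_bottle 0.65 [385. 224. 411. 258.] 577 ztop 0.052 topmid [ 0.581 -0.25   0.049] all [ 0.564 -0.267  0.012] [ 0.616 -0.234  0.052]
dropper_black 0.57 [355. 265. 370. 318.] 706 ztop 0.081 topmid [ 0.437 -0.247  0.081] all [ 0.425 -0.262  0.   ] [ 0.502 -0.219  0.083]
flux_jar 0.67 [413. 240. 435. 273.] 438 ztop 0.036 topmid [ 0.58  -0.301  0.034] all [ 0.548 -0.312  0.01 ] [ 0.616 -0.289  0.036]
flux_jar 0.54 [358. 235. 370. 246.] 120 ztop 0.043 topmid [ 0.459 -0.238  0.128] all [ 0.43  -0.251  0.015] [ 0.586 -0.19   0.151]
yellow_jar 0.72 [386. 225. 407. 258.] 542 ztop 0.052 topmid [ 0.581 -0.25   0.049] all [ 0.564 -0.266  0.016] [ 0.595 -0.235  0.052]
```

View pics/w3.png

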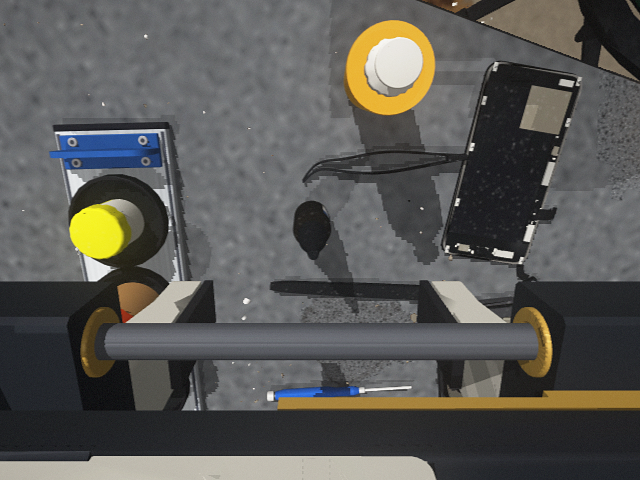

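The wrist picture shows the dropper at (312,225) between the fingers. The tweezers (row 160–180), pen (row 290) and phone (column 445 and beyond) are clear of the finger paths.

Call:
jog_arm --travel '[[0, -0.002, 0.06], [0, -0.002, 0.12], [0, -0.002, 0.18], [0, -0.002, 0.23], [0, -0.002, 0.252], [0, -0.002, 0.252], [0, -0.002, 0.252], [0, -0.002, 0.252], [0, -0.002, 0.252], [0, -0.002, 0.252]]' --dr '[[0, 0, 0], [0, 0, 0], [0, 0, 0], [0, 0, 0], [0, 0, 0], [0, 0, 0], [0, 0, 0], [0, 0, 0], [0, 0, 0], [0, 0, 0]]' --claw '[1, 1, 1, 1, 0.8, 0.6, 0.5, 0.4, 0.3, 0.2]' --newtons 10

```text
time_s: 19.65
tcp_pos: [0.4381, -0.2474, 0.0234]
eef_rot: [-180.0, -0.0, -90.0]
contact_force: [-0.2, 0.1, -0.3]
gripper_width: 0.033
gripper_force: 0.0
```

Call:
jog_arm --travel '[[0, 0, 0], [0, 0, 0], [0, 0, 0], [0, 0, 0], [0, 0, -0.03], [0, 0, -0.06], [0, 0, -0.1], [0, 0, -0.14], [0, 0, -0.17], [0, 0, -0.17]]' --dr '[[0, 0, 0], [0, 0, 0], [0, 0, 0], [0, 0, 0], [0, 0, 0], [0, 0, 0], [0, 0, 0], [0, 0, 0], [0, 0, 0], [0, 0, 0]]' --claw '[0.2, 0.2, 0.2, 0.2, 0.2, 0.2, 0.2, 0.2, 0.2, 0.2]'

```text
time_s: 20.9
tcp_pos: [0.4387, -0.2475, 0.1092]
eef_rot: [-179.9, -0.0, -90.0]
contact_force: [-0.4, -0.0, -1.1]
gripper_width: 0.0261
gripper_force: 10.0
```

Call:
jog_arm --travel '[[-0.04, -0.04, -0.04], [-0.09, -0.09, -0.04], [-0.15, -0.15, -0.04], [-0.21, -0.21, -0.04], [-0.26, -0.26, -0.04], [-0.282, -0.281, -0.04], [-0.282, -0.281, 0], [-0.282, -0.281, 0.05], [-0.282, -0.281, 0.09], [-0.282, -0.281, 0.09]]' --dr '[[0, 0, 0], [0, 0, 0], [0, 0, 0], [0, 0, 0], [0, 0, 0], [0, 0, 0], [0, 0, 0], [0, 0, 0], [0, 0, 0], [0, 0, 0]]' --claw '[0.2, 0.2, 0.2, 0.2, 0.2, 0.2, 0.2, 0.2, 0.2, 0.2]'

```text
time_s: 22.15
tcp_pos: [0.5765, -0.1068, 0.0611]
eef_rot: [179.8, -0.0, -90.0]
contact_force: [-0.9, -0.5, -0.1]
gripper_width: 0.0258
gripper_force: 10.0
```

Call:
jog_arm --travel '[[0, 0, 0.015], [0, 0, 0.03], [0, 0, 0.045], [0, 0, 0.055], [0, 0, 0.057], [0, 0, 0.057], [0, 0, 0.057], [0, 0, 0.057], [0, 0, 0.057], [0, 0, 0.057]]' --dr '[[0, 0, 0], [0, 0, 0], [0, 0, 0], [0, 0, 0], [0, 0, 0], [0, 0, 0], [0, 0, 0], [0, 0, 0], [0, 0, 0], [0, 0, 0]]' --claw '[0.2, 0.2, 0.2, 0.2, 0.2, 0.2, 0.2, 0.2, 0.2, 0.2]'

```text
time_s: 23.4
tcp_pos: [0.5789, -0.1065, 0.0352]
eef_rot: [-179.9, -0.0, -90.0]
contact_force: [-1.1, -0.2, 5.1]
gripper_width: 0.0258
gripper_force: 10.0
```

```bash
python3 a.py | grep -E "yellow|flux|dropper|pump"
```

```text
pump_bottle 0.66 [401. 274. 438. 360.] 2479 ztop 0.134 topmid [ 0.402 -0.344  0.132] all [ 0.376 -0.368  0.008] [ 0.409 -0.329  0.134]
dropper_black 0.7 [316. 200. 326. 237.] 206 ztop 0.069 topmid [ 0.576 -0.114  0.068] all [ 0.565 -0.121  0.015] [ 0.585 -0.105  0.069]
dropper_black 0.49 [378. 238. 419. 264.] 521 ztop 0.023 topmid [ 0.579 -0.25   0.021] all [ 0.547 -0.283  0.011] [ 0.61  -0.218  0.023]
flux_jar 0.91 [339. 202. 374. 247.] 1306 ztop 0.081 topmid [ 0.579 -0.177  0.079] all [ 0.555 -0.201  0.012] [ 0.612 -0.154  0.081]
yellow_jar 0.93 [386. 226. 407. 256.] 541 ztop 0.052 topmid [ 0.581 -0.251  0.05 ] all [ 0.564 -0.266  0.015] [ 0.594 -0.235  0.052]
```

View pics/scene2.png

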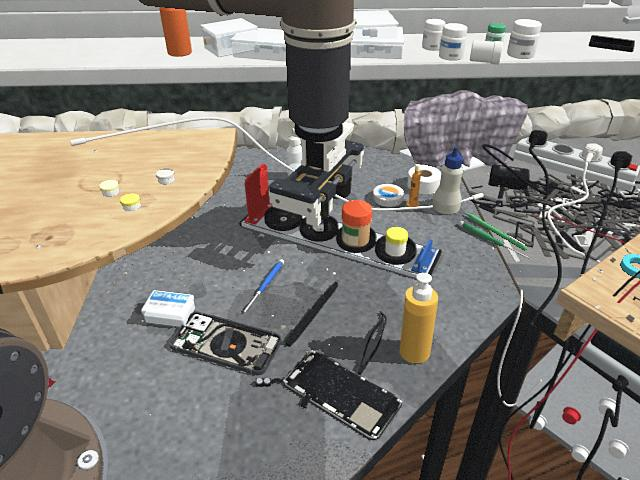

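The flux and yellow jars stand in their cups. The 5 N upward force shows the dropper is resting on its cup floor. Releasing it and moving to the pump bottle.

Call:
jog_arm --travel '[[0, 0, 0], [0, 0, 0], [0, 0, 0], [0, 0, 0], [0, 0, -0.03], [0, 0, -0.1], [0, 0, -0.2], [0, 0, -0.28], [0, 0, -0.34], [0, 0, -0.34]]' --dr '[[0, 0, 0], [0, 0, 0], [0, 0, 0], [0, 0, 0], [0, 0, 0], [0, 0, 0], [0, 0, 0], [0, 0, 0], [0, 0, 0], [0, 0, 0]]' --claw '[0.4, 0.6, 0.8, 1, 1, 1, 1, 1, 1, 1]'

```text
time_s: 25.05
tcp_pos: [0.58, -0.1064, 0.2088]
eef_rot: [-179.6, 0.0, -90.0]
contact_force: [-0.0, 0.7, -1.2]
gripper_width: 0.0877
gripper_force: 0.0
```

Call:
jog_arm --travel '[[0.06, 0.045, 0], [0.14, 0.105, 0], [0.22, 0.165, 0], [0.3, 0.225, 0], [0.38, 0.285, 0], [0.45, 0.338, 0], [0.481, 0.361, 0], [0.481, 0.361, 0], [0.481, 0.361, 0], [0.481, 0.361, 0]]' --dr '[[0, 0, 0], [0, 0, 0], [0, 0, 0], [0, 0, 0], [0, 0, 0], [0, 0, 0], [0, 0, 0], [0, 0, 0], [0, 0, 0], [0, 0, 0]]' --claw '[1, 1, 1, 1, 1, 1, 1, 1, 1, 1]'

```text
time_s: 26.3
tcp_pos: [0.3986, -0.3462, 0.2045]
eef_rot: [180.0, 0.0, -89.9]
contact_force: [-0.5, 0.5, 0.2]
gripper_width: 0.0879
gripper_force: 0.0
```

```bash
python3 - <<'E'
from w import *
s,c,P=wc(); print(s['tcp_pos'])
for d in r.regions_of('pump_bottle','wrist')[:2]:
    Q=P[d['pixels']&(c['range_z']>0)]; T=Q[(Q[:,2]>.096)&(Q[:,2]<.108)]
    if len(T)>30: print(d['conf'],d['extent'],((np.percentile(T,1,axis=0)+np.percentile(T,99,axis=0))/2).round(4),np.ptp(T,axis=0))
cv2.imwrite('pics/w4.png',c['pixels'][:,:,::-1])
E
python3 a.py | grep -E "dropper|pump"
```

```text
[ 0.39855466 -0.3462087   0.20450252]
0.94 [278.3, 178.4, 344.0, 271.2] [ 0.4012 -0.3471  0.1018] [0.04125491 0.04143316 0.01197941]
pump_bottle 0.71 [402. 275. 436. 364.] 2498 ztop 0.134 topmid [ 0.402 -0.344  0.132] all [ 0.375 -0.368  0.008] [ 0.409 -0.329  0.134]
dropper_black 0.93 [314. 186. 325. 234.] 476 ztop 0.092 topmid [ 0.576 -0.106  0.093] all [ 0.565 -0.121  0.018] [ 0.582 -0.099  0.094]
dropper_black 0.18 [387. 227. 408. 259.] 549 ztop 0.052 topmid [ 0.581 -0.25   0.05 ] all [ 0.564 -0.266  0.015] [ 0.595 -0.235  0.052]
```

View pics/w4.png

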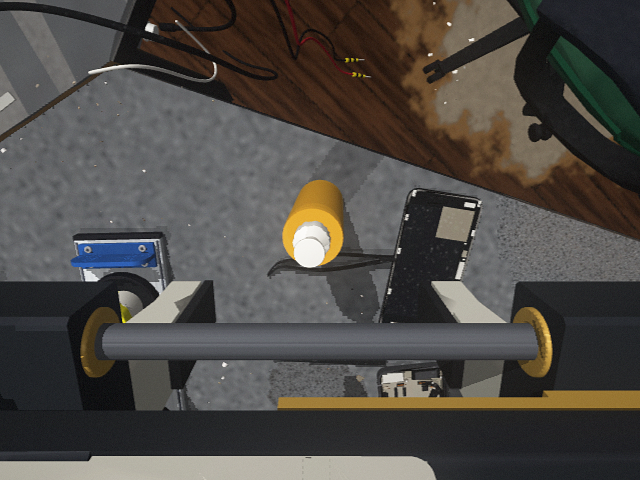

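The dropper is upright in cup_2. The wrist picture shows the pump bottle at (315,230), with its body axis at (0.401,-0.347). Correcting x by 3 mm and gripping.

Call:
jog_arm --travel '[[0, -0.006, 0.05], [0, -0.006, 0.11], [0, -0.006, 0.17], [0, -0.006, 0.23], [0, -0.006, 0.263], [0, -0.006, 0.263], [0, -0.006, 0.263], [0, -0.006, 0.263], [0, -0.006, 0.263], [0, -0.006, 0.263]]' --dr '[[0, 0, 0], [0, 0, 0], [0, 0, 0], [0, 0, 0], [0, 0, 0], [0, 0, 0], [0, 0, 0], [0, 0, 0], [0, 0, 0], [0, 0, 0]]' --claw '[1, 1, 1, 1, 1, 0.85, 0.75, 0.65, 0.6, 0.55]' --newtons 25

```text
time_s: 28.05
tcp_pos: [0.4011, -0.3469, 0.0735]
eef_rot: [-180.0, -0.0, -90.0]
contact_force: [-0.6, -0.5, -1.5]
gripper_width: 0.0496
gripper_force: 0.0
```

Call:
jog_arm --travel '[[0, 0, 0], [0, 0, 0], [0, 0, 0], [0, 0, 0], [0, 0, -0.03], [0, 0, -0.08], [0, 0, -0.14], [0, 0, -0.2], [0, 0, -0.25], [0, 0, -0.26]]' --dr '[[0, 0, 0], [0, 0, 0], [0, 0, 0], [0, 0, 0], [0, 0, 0], [0, 0, 0], [0, 0, 0], [0, 0, 0], [0, 0, 0], [0, 0, 0]]' --claw '[0.5, 0.4, 0.3, 0.3, 0.3, 0.3, 0.3, 0.3, 0.3, 0.3]'

```text
time_s: 29.3
tcp_pos: [0.4018, -0.3473, 0.2055]
eef_rot: [-179.8, -0.1, -90.0]
contact_force: [0.7, 0.0, -1.1]
gripper_width: 0.0425
gripper_force: 24.6
```

Call:
jog_arm --travel '[[-0.04, -0.023, 0], [-0.11, -0.062, 0], [-0.2, -0.113, 0], [-0.29, -0.164, 0], [-0.38, -0.214, 0], [-0.47, -0.265, 0], [-0.55, -0.31, 0], [-0.6, -0.338, 0], [-0.624, -0.352, 0], [-0.624, -0.352, 0]]' --dr '[[0, 0, 0], [0, 0, 0], [0, 0, 0], [0, 0, 0], [0, 0, 0], [0, 0, 0], [0, 0, 0], [0, 0, 0], [0, 0, 0], [0, 0, 0]]' --claw '[0.3, 0.3, 0.3, 0.3, 0.3, 0.3, 0.3, 0.3, 0.3, 0.3]'

```text
time_s: 30.55
tcp_pos: [0.5767, -0.0345, 0.2023]
eef_rot: [179.9, -0.0, -90.0]
contact_force: [-0.1, 0.4, -1.8]
gripper_width: 0.0425
gripper_force: 24.6
```

Call:
jog_arm --travel '[[0, 0, 0.01], [0, 0, 0.05], [0, 0, 0.09], [0, 0, 0.13], [0, 0, 0.17], [0, 0, 0.2], [0, 0, 0.22], [0, 0, 0.235], [0, 0, 0.237], [0, 0, 0.237]]' --dr '[[0, 0, 0], [0, 0, 0], [0, 0, 0], [0, 0, 0], [0, 0, 0], [0, 0, 0], [0, 0, 0], [0, 0, 0], [0, 0, 0], [0, 0, 0]]' --claw '[0.3, 0.3, 0.3, 0.3, 0.3, 0.3, 0.3, 0.3, 0.3, 0.3]'

```text
time_s: 31.8
tcp_pos: [0.5769, -0.0351, 0.0852]
eef_rot: [-180.0, -0.0, -90.0]
contact_force: [-3.3, -1.2, 1.9]
gripper_width: 0.042
gripper_force: 24.8
```

```bash
python3 a.py | grep -E "dropper|pump"; python3 -c "
from h import *
s=r.get_state();print(s['tcp_pos'],s['contact_force'])"
```

```text
pump_bottle 0.63 [271. 166. 294. 222.] 1034 ztop 0.119 topmid [ 0.558 -0.055  0.134] all [ 0.553 -0.058  0.021] [ 0.585 -0.025  0.12 ]
pump_bottle 0.36 [375. 235. 419. 267.] 658 ztop 0.023 topmid [ 0.58  -0.25   0.028] all [ 0.548 -0.284  0.009] [ 0.612 -0.218  0.023]
dropper_black 0.83 [315. 186. 327. 234.] 491 ztop 0.093 topmid [ 0.576 -0.106  0.093] all [ 0.565 -0.121  0.016] [ 0.582 -0.098  0.094]
[ 0.57702664 -0.03500319  0.08504882] [-2.23714454 -0.72211492  6.29511143]
```

View pics/scene2.png

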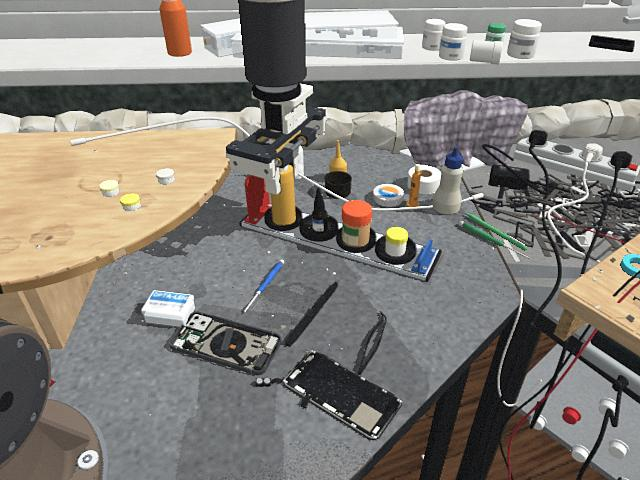

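The pump bottle stands in cup_1 at (285,195), resting on the cup floor with about 6 N upward force. Releasing gently and rising clear.

Call:
jog_arm --travel '[[0, 0, 0], [0, 0, 0], [0, 0, 0], [0, 0, 0], [0, 0, 0], [0, 0, -0.04], [0, 0, -0.1], [0, 0, -0.18], [0, 0, -0.26], [0, 0, -0.32]]' --dr '[[0, 0, 0], [0, 0, 0], [0, 0, 0], [0, 0, 0], [0, 0, 0], [0, 0, 0], [0, 0, 0], [0, 0, 0], [0, 0, 0], [0, 0, 0]]' --claw '[0.52, 0.58, 0.7, 0.85, 1, 1, 1, 1, 1, 1]'

```text
time_s: 33.45
tcp_pos: [0.5773, -0.0349, 0.2466]
eef_rot: [-179.9, 0.0, -90.0]
contact_force: [0.3, -0.3, -0.6]
gripper_width: 0.0873
gripper_force: 0.0
```

Call:
jog_arm --travel '[[0, 0.05, 0], [0, 0.1, 0], [0, 0.15, 0], [0, 0.2, 0], [0, 0.2, 0], [0, 0.2, 0], [0, 0.2, 0], [0, 0.2, 0], [0, 0.2, 0], [0, 0.2, 0]]' --dr '[[0, 0, 0], [0, 0, 0], [0, 0, 0], [0, 0, 0], [0, 0, 0], [0, 0, 0], [0, 0, 0], [0, 0, 0], [0, 0, 0], [0, 0, 0]]' --claw '[1, 1, 1, 1, 1, 1, 1, 1, 1, 1]'

```text
time_s: 34.7
tcp_pos: [0.477, -0.0349, 0.2444]
eef_rot: [180.0, -0.0, -90.0]
contact_force: [0.4, 0.2, 0.6]
gripper_width: 0.0875
gripper_force: 0.0
```

```bash
python3 a.py | grep -E "dropper|pump|flux|yellow"; python3 -c "
from h import *
s=r.get_state();print(s['tcp_pos'],s['contact_force'])"
```

```text
pump_bottle 0.94 [268. 154. 294. 223.] 1565 ztop 0.145 topmid [ 0.571 -0.037  0.143] all [ 0.551 -0.057  0.001] [0.699 0.065 0.146]
dropper_black 0.78 [316. 187. 326. 235.] 547 ztop 0.092 topmid [ 0.576 -0.106  0.093] all [ 0.565 -0.121  0.002] [ 0.689 -0.048  0.094]
flux_jar 0.61 [337. 202. 372. 246.] 1247 ztop 0.081 topmid [ 0.58  -0.177  0.079] all [ 0.555 -0.201  0.015] [ 0.6   -0.155  0.081]
yellow_jar 0.92 [385. 224. 409. 260.] 565 ztop 0.052 topmid [ 0.581 -0.25   0.05 ] all [ 0.564 -0.266  0.014] [ 0.598 -0.234  0.052]
[ 0.47692796 -0.0348974   0.2445961 ] [ 0.31991387  0.42105299 -0.43717026]
```

View pics/scene2.png

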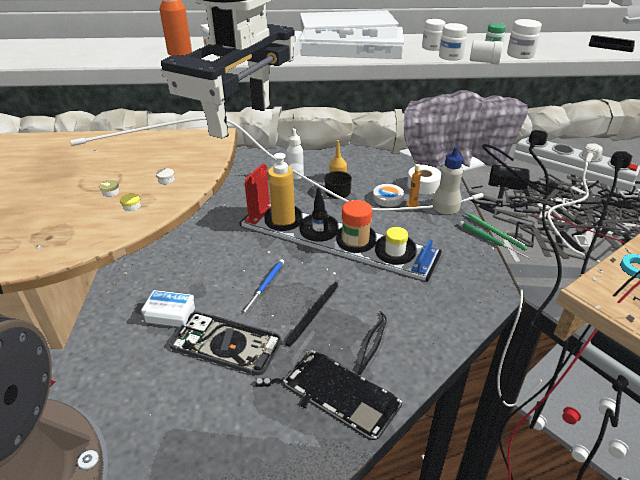

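All four stand upright in the right order, at columns 283, 319, 356 and 397. Their measured tops match the given heights, and the arm is clear of everything.

```bash
python3 -c "
from plant import r
print(r.close_job())"
```

```text
the job is handed in; nothing more can be done
None
```

The job is handed in at about 35 s of the 102 s limit, with no verdict returned: counted from the red guard, the pump bottle, black glue bottle, orange-capped jar and yellow jar stand upright in cups 1 to 4, and the arm is clear.

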